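Put the dummy load on the test console and trim the sunken knob

ROBOT

A 7-joint arm with a two-finger parallel gripper is mounted at the origin on the work surface. World frame = base frame: x ahead of the robot, y to its left, z up, the work surface at z = 0. Lengths are in m, angles in rad, forces in N, time in s.
With the tool pointing down it reaches from about 0.4 to 0.85 m from the base axis. Payload 10.4 kg.
Tool frame: the origin (TCP) lies midway between the tips of the shut fingers; the grasp point (between the pads) lies manip.pinch_z behind it (manip.pinch_z is the distance from the TCP to the grasp point, in m); z points along the fingers, y is the direction in which the jaws open and shut (so a half turn about z gives the same grasp; the last joint's range is limited). The gripper opens to 85 mm and grips with 20 to 120 N. Pads are 22 mm wide; open, the fingers measure 114 mm over their backs; the gripper's body (76 mm by 85 mm) begins 54 mm behind the grasp point. The pads swing forward as they close: fully open they stand 13 mm farther back than shut.
Start: joints at [1.253, 0.332, -0.065, 1.46, 0.022, 1.35, -0.088], TCP at [0.182, -0.598, 0.231] pointing down, gripper open.
Joint ranges: [-2.6, 2.6], [-0.5, 2.12], [-1.47, 1.34], [0.16, 2.42], [-1.27, 4.41], [0.06, 2.06], [-2.6, 2.6]. Speed limits (rad/s): [2.22, 2.22, 2.79, 2.79, 3.14, 3.14, 3.14].

INTERFACE

Orientations are given as a unit quaternion [x, y, z, w].
In Python, from workcell import manip gives the robot as it stands.
- The arm moves only by the shell command python3 -m handwheel 'ROWS' [FORCE]. ROWS is JSON, a list that holds one entry, the list of rows, each a list of 7 numbers: the shift along the tool's x, y, z in m, then the turn, a rotation vector about the tool's x, y, z in rad, then the finger opening in m, from 0 to 0.0854. In form: [[[tx, ty, tz, ax, ay, az, claw], ...]]. A call has 1 to 8 rows; each row is the pose to reach, as a shift and turn from the pose commanded when the call began, along the tool's axes at that moment; what a row does not reach only later rows make up. A row lasts 1/8 s, in which the tool goes at most 62.5 mm and 10.7 degrees, less where a joint would pass 70% of its speed; a pose out of reach is approached as far as the arm can. A call with a gripper value outside its range is refused whole. The fingers move at their own pace and stop on an object; FORCE is the grip in N (left out, the last holds). Time passes only in rows, so rows that repeat a pose let the fingers close. It gives the time, the measured TCP pose, the force and the opening at its end, in the units of the state.
- manip.get_obs(): the state, without advancing time (a new reading comes with each control period).
- manip.camera(name): name is "scene" or "top" or "wrist"; returns the picture (480x640x3 uint8, blue, green, red); there is no depth.
- manip.calibration(name): a dict with "fx", "fy", "cx", "cy" (pixels), "view" (4x4, takes a point from world to camera coordinates); the wrist camera has in their place "tool_from_camera" (4x4, takes a point from camera to tool coordinates, whose origin is the TCP and whose axes are the flange's). Camera axes: x right, y up, looking along -z (the intrinsics and any distortion apply to the point x, -y, -z); pixel columns grow to the right and rows downward; lengths in m; the calibration is good to about 2 mm. A picture is of the moment at which its call begins: read the wrist's pose just before it. calibration takes no time and is no camera call.
- manip.hand_in(): hands the job in, once; it reports no verdict.
The state is a dict: "clock": time; "joint_pos": joint angles; "joint_velocities": joint speeds; "tau": joint torques, N m; "position": TCP position; "ee_rot": TCP orientation; "ft_force": force on the tool from outside, world axes, zero at the start; "torque": the same for the moment, N m; "grip_width": opening from 0.0 (shut) to 1.0 (fully open).
Only numpy, scipy, OpenCV 4.12 (cv2) and the standard library are available. Lean on these libraries where they do the work, as an engineer would, in place of code of your own. Each camera call takes 0.05 s, during which the arm holds its last target.

TASK

Pull the dummy load, the module with the flat bar handle, out of the packed crate and set it down gently, upright, in the shallow dock tray on the grey test console. Then turn the black knob down in its well until its white pointer lines up with the dark tab on the ring around it. Leave the other modules in their places in the crate and do not shift the jar, the tape or the bottle.

Things in the scene. Friction and masses are not known exactly. Their poses are not given: they have to be found in the camera images.
- load_center (a point): Dummy load to be moved: aluminium block 45.3 x 45.3 x 50 mm high, on top a centred flat black bar handle 14 mm thick (its x), 34 mm wide (its y), 42 mm tall; 92 mm in all, 0.14-0.28 kg. The only module with a flat bar. Point on its axis half-way up: 46 mm above the underside, 4 mm below the handle's foot; z up. In any of the nine places of the crate, square with it.
- crate: Fixed open plywood crate 150 x 150 mm, 42 mm tall, walls and floor 6 mm, packed 3 x 3 with aluminium modules at 46 mm pitch, under 1 mm apart; their flat tops are 56 mm above the table. Stands left or right of the robot's centre line. Origin: centre of its underside; axes along its sides.
- console: Fixed grey test console, 140 mm (x) by 270 mm (y), top 70 mm above the table. On top: the dock tray, 75 mm to +y of its centre; the knob's well, 75 mm to -y; two binding posts 12 mm high between them. Stands on the side where the crate is not. Origin: centre of its underside.
- dock (a point): Centre of the floor of the dock, a shallow square tray on the console: inside 62 x 62 mm, black rim 4 mm thick and 6 mm high, two brass contact strips. Its floor is the console's top, 70 mm above the table. Axes are the console's: z up, sides of the tray along x and y.
- knob_grip (a point): On the knob's axis at the height to grip, 24 mm above the well's floor, 58 mm above the table. Knob: black upright bar 34 mm long, 14 mm thick, from 4 to 32 mm above the floor, on a 38 mm disc. Well: round, 79 mm across, 36 mm deep, so the knob's top is 4 mm below the panel. The frame turns with the knob: x along the bar to its pointer end (white line), z up.
- pointer (a point): Top edge of the knob's pointer end, 17 mm from the axis along the bar; turns with the knob, axes as knob_grip. A white line runs on the bar's top from the axis to here and down the end face; the other half of the bar is plain.
- index (a point): Inner end of the dark steel tab on the bezel, 43 mm from the knob's axis, 3 mm above the panel. The bezel is a fixed flat aluminium ring (84 mm inside, 106 outside, 3 high) round the well with this one tab (16 x 10 mm, its top 7 mm above the panel). x points outward from the knob's axis through the tab, z up.
- knob (a joint): Knob angle in rad, growing anticlockwise seen from above; 0: pointer along the console's +x. Stops at -2.4 and 1.6. It starts between -2.1 and -1.4; the tab lies between -0.6 and 1.2, so 0.8 to 3.3 rad anticlockwise from it. Stays where it is left; friction about 0.04 N m.
- spare0_mid (a point): Spare module: aluminium block 45.3 x 45.3 x 50 mm with a ROUND black post on top (18 mm thick, 42 mm tall). Point at the middle of the block, 25 mm above its underside. In any place of the crate; it stays there.
- spare1_mid (a point): Spare module, flat-topped aluminium block 45.3 x 45.3 x 50 mm with nothing on top; point at its middle, 25 mm above its underside. Starts in any place of the crate and stays there.
- spare2_mid (a point): Spare module, flat-topped aluminium block 45.3 x 45.3 x 50 mm with nothing on top; point at its middle, 25 mm above its underside. Starts in any place of the crate and stays there.
- spare3_mid (a point): Spare module, flat-topped aluminium block 45.3 x 45.3 x 50 mm with nothing on top; point at its middle, 25 mm above its underside. Starts in any place of the crate and stays there.
- spare4_mid (a point): Spare module, flat-topped aluminium block 45.3 x 45.3 x 50 mm with nothing on top; point at its middle, 25 mm above its underside. Starts in any place of the crate and stays there.
- spare5_mid (a point): Spare module, flat-topped aluminium block 45.3 x 45.3 x 50 mm with nothing on top; point at its middle, 25 mm above its underside. Starts in any place of the crate and stays there.
- spare6_mid (a point): Spare module, flat-topped aluminium block 45.3 x 45.3 x 50 mm with nothing on top; point at its middle, 25 mm above its underside. Starts in any place of the crate and stays there.
- spare7_mid (a point): Spare module, flat-topped aluminium block 45.3 x 45.3 x 50 mm with nothing on top; point at its middle, 25 mm above its underside. Starts in any place of the crate and stays there.
- jar: Black jar with a steel cap, 58 mm across, 90 mm tall, standing loose between crate and console. Origin: centre of its underside. Bystander.
- tape: Black roll of tape lying flat, 88 mm outside, 60 mm inside, 30 mm high. Origin: centre of its underside. Bystander.
- cleaner: Amber bottle 64 mm across, 170 mm tall, standing loose beyond the jar. Origin: centre of its underside. Bystander.
Not all that is in view belongs to the job. What is shaped like the part that bears load_center but red is not meant.

How it is judged:
On the way, in this order (a step that is already met when the one before it is completed fails the run):
1. the dummy load stands upright in the dock, let go (z of load_center in the frame of dock between 0.042 and 0.05 m and horizontal distance between load_center and dock below 0.014 m and angle between load_center's own z axis and vertical below 0.08 rad and contact force between load and the fingers below 0.05 N), for 0.2 s.
2. the knob's pointer lines up with the tab (y of pointer in the frame of index between -0.003 and 0.003 m and x of pointer in the frame of index between -0.04 and 0 m), for 0.2 s.
At the end, for the whole second after the job is handed in: Load upright (0.08 rad), at rest, let go, within 14 mm of the dock's centre; knob at rest, pointer end within 3 mm sideways (10 degrees) of the line from knob axis to tab, on the tab's side; spare modules within 25 mm, and jar, tape and bottle within 30 mm, of their start (all of step 1 and all of step 2 and linear speed of load below 0.02 m/s and velocity of joint knob between -0.05 and 0.05 rad/s and distance of each of spare0_mid, spare1_mid, spare2_mid, spare3_mid, spare4_mid, spare5_mid, spare6_mid, spare7_mid from where it was at the start of the episode below 0.025 m and distance of each of jar, tape, cleaner from where it was at the start of the episode below 0.03 m); the robot touches nothing.
It fails at once if a spare module, the jar, the tape or the bottle is moved out of its place (25 mm for modules, 30 mm for the others) (distance of any of spare0_mid, spare1_mid, spare2_mid, spare3_mid, spare4_mid, spare5_mid, spare6_mid, spare7_mid from where it was at the start of the episode above 0.025 m or distance of any of jar, tape, cleaner from where it was at the start of the episode above 0.03 m).
It fails at once if the dummy load is dropped or banged on the console (over 40 N) (contact force between load and console above 40 N).
It also fails if it takes over 72 s, if anything falls off the work surface, if the arm or the gripper's body presses on something with over 40 N, if the wrist force passes 120 N, or if a joint passes its speed limit or range.

## Working session

There is one attempt and no reset: what is moved stays moved. The work goes in short steps, Python scripts to look and compute and a shell command to move; the robot and the scene stay as the last step left them, time stands still between calls to the robot, and variables do not carry over. Pictures are saved under pics/ and viewed, and the job is handed in when it is done.

```bash
ls; mkdir -p pics; python3 - <<'E'
from workcell import manip
import cv2,numpy as np
print(manip.get_obs()); print(manip.pinch_z)
for n in ["scene","top","wrist"]:
    cv2.imwrite(f"pics/{n}0.png",manip.camera(n)); print(n,manip.calibration(n))
E
```

```text
pics
{'clock': 0.0, 'joint_pos': array([ 1.25338794,  0.33289105, -0.06471966,  1.46092598,  0.02159559,
        1.3498746 , -0.08847157]), 'joint_velocities': array([-4.51423611e-04, -3.90223773e-05, -1.25063683e-03,  9.37384996e-04,
        9.08258718e-04,  1.05221820e-03, -6.43629124e-04]), 'tau': array([-5.29517565e-04, -6.25435138e+01,  4.87335725e-02, -3.91603661e+01,
        1.61951274e-02,  9.89074877e-03, -2.06574572e-05]), 'position': array([ 0.18150134, -0.59768768,  0.23051132]), 'ee_rot': array([ 9.89150516e-01,  1.46903930e-01, -1.28960447e-04, -6.89840733e-04]), 'ft_force': array([-0.3488559 ,  0.46181356,  0.04716263]), 'torque': array([-0.0049103 ,  0.01873587, -0.00498669]), 'grip_width': 1.0028334338777167}
0.0187
scene {'fx': 527.1066660577147, 'fy': 527.1066660577147, 'cx': 318.6918162466393, 'cy': 234.8991194753346, 'view': array([[-0.44483827,  0.89553673,  0.0115274 ,  0.25701959],
       [-0.57928318, -0.29751473,  0.75889128,  0.26528544],
       [ 0.68304459,  0.33090626,  0.6511153 , -1.35880473],
       [ 0.        ,  0.        ,  0.        ,  1.        ]])}
top {'fx': 539.9767426353287, 'fy': 539.9767426353287, 'cx': 323.7337320190285, 'cy': 236.0647757808888, 'view': array([[ 0.02802017, -0.99904534,  0.03351542, -0.02971437],
       [ 0.99602773,  0.03073908,  0.0835695 , -0.5669226 ],
       [-0.08451995,  0.03104065,  0.99593818, -1.2160345 ],
       [ 0.        ,  0.        ,  0.        ,  1.        ]])}
wrist {'fx': 365.96326925473886, 'fy': 365.96326925473886, 'cx': 319.4546442367334, 'cy': 236.51111158199242, 'tool_from_camera': array([[ 8.78603332e-04,  9.56829559e-01,  2.90648279e-01,
         7.35636249e-02],
       [ 9.99999538e-01, -7.27350670e-04, -6.28430710e-04,
         4.19167506e-04],
       [-3.89897859e-04,  2.90648697e-01, -9.56829756e-01,
        -1.42134451e-01],
       [ 0.00000000e+00,  0.00000000e+00,  0.00000000e+00,
         1.00000000e+00]])}
```

View pics/top0.png

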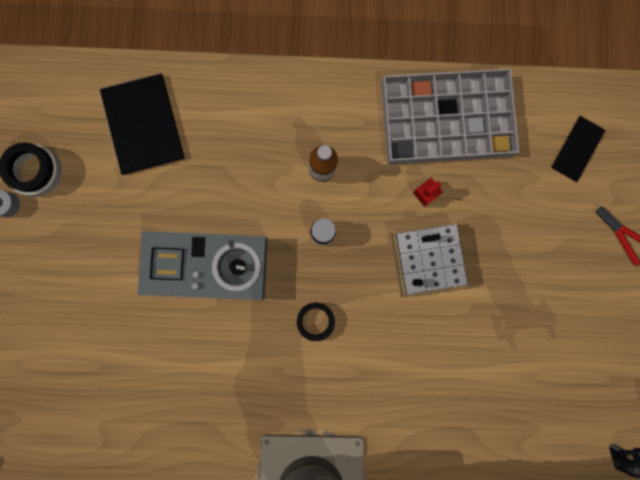

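View pics/scene0.png

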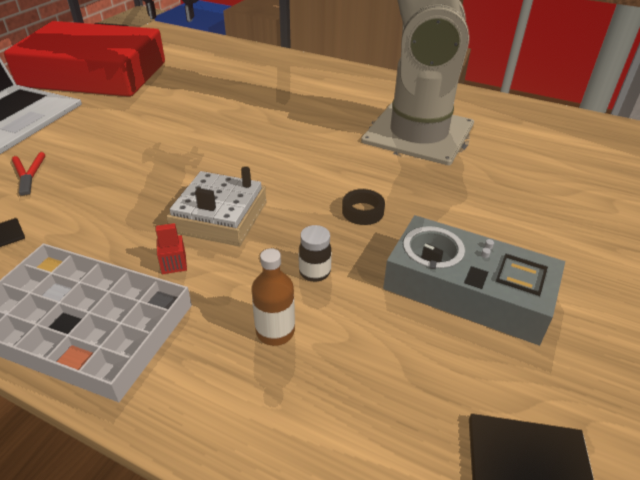

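View pics/wrist0.png

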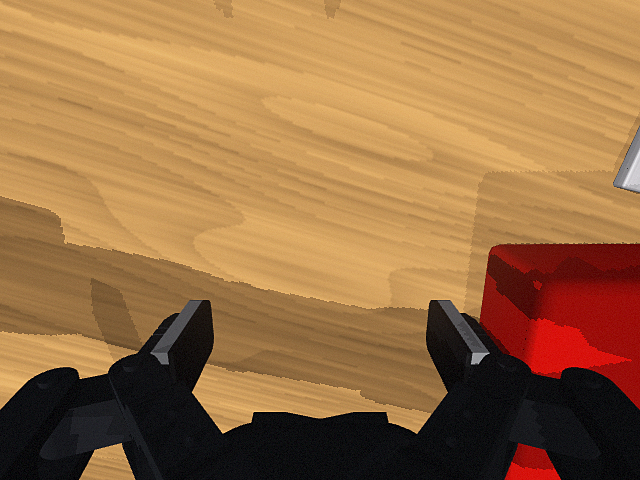

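The top view shows the console at (203,265), with the dock at (167,263) and the knob at (238,267). The crate is at (431,260), the jar at (323,231), the tape at (316,321) and the bottle at (323,160).

Possible matches for the load's handle:
- black piece at top (431,237)
- black piece at top (418,283)
- red lookalike at top (428,191), which is ruled out

Close crops next.

```bash
python3 - <<'E'
import cv2,numpy as np
t=cv2.imread('pics/top0.png');s=cv2.imread('pics/scene0.png')
a=cv2.resize(t[215:305,385:475],(400,400),interpolation=cv2.INTER_CUBIC)
b=cv2.resize(s[150:250,160:280],(400,400*100//120),interpolation=cv2.INTER_CUBIC)
c=cv2.resize(t[225:305,130:275],(400,221),interpolation=cv2.INTER_CUBIC)
d=cv2.resize(t[235:300,205:270],(221,221),interpolation=cv2.INTER_CUBIC)
o=np.zeros((600,800,3),np.uint8)
o[:400,:400]=a;o[:333,400:]=b;o[379:,400:]=c[:221];
o2=cv2.resize(d,(190,190));o[405:595,10:200]=o2
cv2.imwrite('pics/crop0.png',o)
E
```

```text
(no output)
```

View pics/crop0.png

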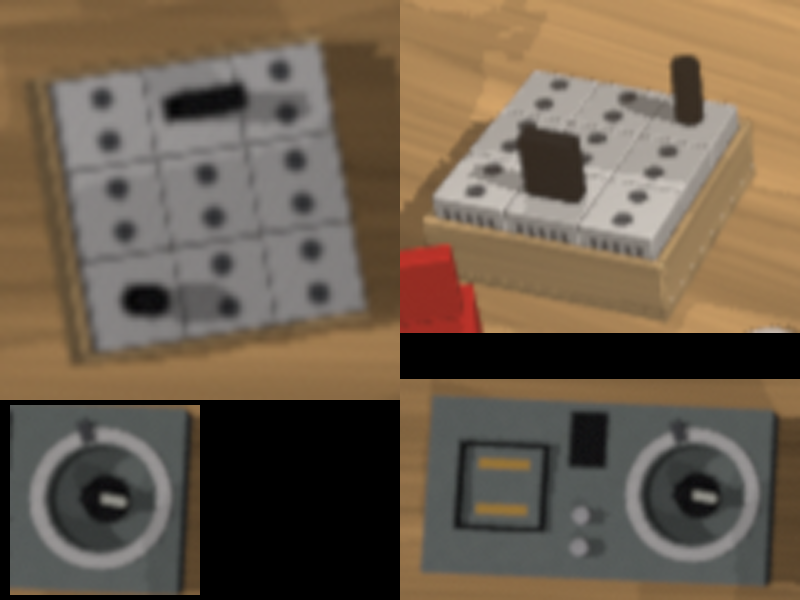

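The left-hand crop and scene view settle it. The flat bar at top (431,237) is the load, in the far middle place. (418,283) is the round post, and the red one is excluded. The knob's pointer faces right (-y) and the tab is at top (232,244).

```bash
cat > h.py <<'E'
import numpy as np, cv2
from scipy.spatial.transform import Rotation as R
from workcell import manip
def pose(o): 
    T=np.eye(4);T[:3,:3]=R.from_quat(o['ee_rot']).as_matrix();T[:3,3]=o['position'];return T
def cam(name,o=None):
    c=manip.calibration(name)
    if name=='wrist': W=pose(o)@np.array(c['tool_from_camera'])
    else: W=np.linalg.inv(c['view'])
    return c,W
def ray(cw,uv,z):
    c,W=cw; d=W[:3,:3]@np.array([(uv[0]-c['cx'])/c['fx'],-(uv[1]-c['cy'])/c['fy'],-1]); p=W[:3,3]
    return p+d*(z-p[2])/d[2]
def proj(cw,p):
    c,W=cw; q=np.linalg.inv(W)@np.append(p,1); return np.array([c['cx']+c['fx']*q[0]/-q[2],c['cy']+c['fy']*q[1]/q[2]])
def totool(o,p): # displacement world->tool axes
    return pose(o)[:3,:3].T@p
E
python3 - <<'E'
from h import *
t=cv2.imread('pics/top0.png'); cw=cam('top')
hsv=cv2.cvtColor(t,cv2.COLOR_BGR2HSV)
def comps(m,x0,y0,x1,y1,mn=20):
    z=np.zeros_like(m);z[y0:y1,x0:x1]=m[y0:y1,x0:x1]
    n,l,s,c=cv2.connectedComponentsWithStats(z)
    for i in range(1,n):
        if s[i,4]>=mn:
            r=cv2.minAreaRect(np.argwhere(l==i)[:,::-1].astype(np.float32)); yield s[i,4],c[i],r
blk=(hsv[...,2]<45).astype(np.uint8)
print('handles')
for a,c,r in comps(blk,395,222,468,297,40): print(a,c,r,ray(cw,c,.092))
print('bright well line')
wl=((hsv[...,2]>150)).astype(np.uint8)
for a,c,r in comps(wl,220,250,256,285,6): print(a,c,r,ray(cw,c,.066))
br=((hsv[...,1]>90)&(hsv[...,2]>100)).astype(np.uint8)
print('brass')
for a,c,r in comps(br,153,250,182,278,10): print(a,c,r,ray(cw,c,.071))
print('console')
con=((hsv[...,1]>20)&(hsv[...,0]>80)&(hsv[...,0]<125)).astype(np.uint8)
for a,c,r in comps(con,130,222,275,305,500):
  print(a,c,r); 
  for q in cv2.boxPoints(r): print(q,ray(cw,q,.07))
print('crate tops')
g=((hsv[...,1]<40)&(hsv[...,2]>90)).astype(np.uint8); g=cv2.morphologyEx(g,cv2.MORPH_CLOSE,np.ones((15,15)))
for a,c,r in comps(g,390,215,475,305,500):
  print(a,c,r); 
  for q in cv2.boxPoints(r): print(q,ray(cw,q,.056))
ring=((hsv[...,1]<40)&(hsv[...,2]>110)).astype(np.uint8)
for a,c,r in comps(ring,205,235,265,297,100): print('ring',a,c,r,ray(cw,r[0],.073))
E
```

```text
handles
85 [431.15294118 237.52941176] ((430.7319641113281, 237.77597045898438), (5.187678337097168, 17.2624454498291), 79.69515228271484) [ 0.56583492 -0.24572386  0.092     ]
50 [417.58 282.24] ((417.5, 282.5), (5.0, 9.0), 90.0) [ 0.46765974 -0.21719433  0.092     ]
bright well line
brass
71 [167.56338028 255.33802817] ((167.04425048828125, 255.33628845214844), (18.093168258666992, 3.8581020832061768), 3.814074993133545) [0.51087613 0.3280827  0.071     ]
73 [166.06849315 271.63013699] ((166.0, 272.0), (4.0, 18.0), 90.0) [0.47534118 0.32946097 0.071     ]
console
crate tops
3762 [431.16613503 258.90005316] ((431.2973327636719, 258.7837829589844), (61.48521423339844, 61.81401062011719), 80.53767395019531)
[395.7568  233.54054] [ 0.57554921 -0.17384247  0.056     ]
[456.72977 223.37837] [ 0.60291099 -0.31194953  0.056     ]
[466.83786 284.02704] [ 0.46693032 -0.33578741  0.056     ]
[405.8649 294.1892] [ 0.44053684 -0.19876247  0.056     ]
ring 670 [235.3238806  267.45522388] ((235.0, 266.5), (47.0, 48.0), 90.0) [0.49076019 0.18043374 0.073     ]
```

```bash
python3 -m handwheel '[[[0.05,-0.025,0,0,0,-0.16,0.0854],[0.10,-0.05,0,0,0,-0.34,0.0854],[0.155,-0.075,0,0,0,-0.52,0.0854],[0.21,-0.10,0.01,0,0,-0.70,0.0854],[0.265,-0.125,0.01,0,0,-0.88,0.0854],[0.32,-0.15,0.02,0,0,-1.06,0.0854],[0.375,-0.175,0.025,0,0,-1.24,0.0854],[0.425,-0.2,0.03,0,0,-1.42,0.0854]]]' 60
python3 -m handwheel '[[[0,0,0,0,0,0,0.0854]]]'
python3 - <<'E'
from h import *
o=manip.get_obs();print(o['position'],R.from_quat(o['ee_rot']).as_matrix()[:,:2].T.round(3),o['clock'],o['joint_pos'])
E
```

```text
clock: 1.15
position: [0.5314, -0.2815, 0.201]
ee_rot: [0.652, 0.758, 0.0, -0.0]
ft_force: [0.3, -1.4, 0.3]
grip_width: 0.999
clock: 1.27
position: [0.533, -0.2779, 0.2006]
ee_rot: [0.651, 0.759, 0.001, -0.001]
ft_force: [-0.8, -0.2, 0.1]
grip_width: 1.0
[ 0.53304857 -0.27788151  0.20057709] [[-0.154  0.988  0.003]
 [ 0.988  0.154  0.001]] 1.275 [ 0.80754479  0.34173837 -0.50028557  1.54769127  0.16473962  1.29551299
  0.44091779]
```

```bash
python3 -m handwheel '[[[0.026,0.038,0,0,0,-0.035,0.0854],[0.026,0.038,0,0,0,-0.035,0.0854],[0.026,0.038,0,0,0,-0.035,0.0854]]]'
python3 - <<'E'
from h import *
o=manip.get_obs();im=manip.camera('wrist');cv2.imwrite('pics/w1.png',im);np.save('w1.npy',pose(o));print(o['position'])
E
```

```text
clock: 1.65
position: [0.5634, -0.2529, 0.201]
ee_rot: [0.642, 0.767, -0.0, -0.0]
ft_force: [-0.3, 1.2, -0.4]
grip_width: 0.997
[ 0.56340223 -0.25287814  0.20102532]
```

View pics/w1.png

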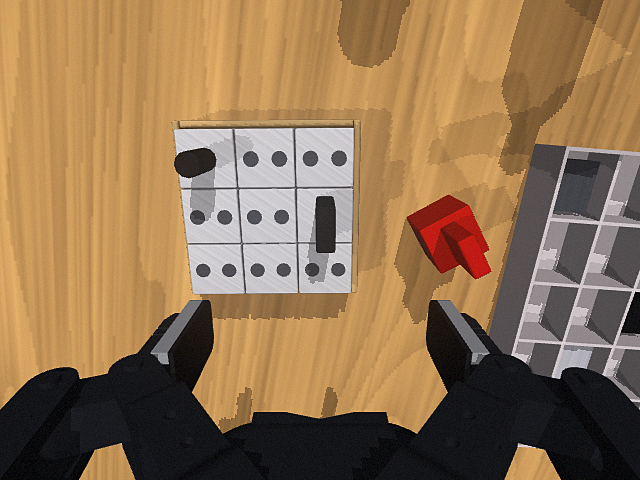

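The wrist view shows the flat bar at about (325,224), square with the jaws, the round post at (195,162) and the red decoy at (450,235). Next I locate the block tops and the bar.

```bash
python3 - <<'E'
from h import *
T=np.load('w1.npy');c=manip.calibration('wrist');cw=(c,T@np.array(c['tool_from_camera']))
im=cv2.imread('pics/w1.png');hsv=cv2.cvtColor(im,cv2.COLOR_BGR2HSV)
P=[ray(cw,q,.056) for q in [(174,129),(355,128),(352,293),(192,293)]]
for p in P: print(p)
print('centre',np.mean(P,0))
for a,b in [(0,3),(1,2),(3,2),(0,1)]:
    d=P[b]-P[a];print(np.linalg.norm(d),np.degrees(np.arctan2(d[1],d[0])))
# module corners of load block (from grid lines)
L=[ray(cw,q,.056) for q in [(295,188),(354,188),(353,243),(297,243)]]
print('load',np.mean(L,0))
m=(hsv[...,2]<50).astype(np.uint8);m[:, :300]=0;m[:,350:]=0;m[:180]=0;m[290:]=0
n,l,s,ce=cv2.connectedComponentsWithStats(m)
for i in range(1,n):
  if s[i,4]>100: print(s[i],ce[i])
i=1+np.argmax(s[1:,4]);x,y,w,h=s[i,:4]
print([ray(cw,q,.098) for q in [(x,y+h),(x+w,y+h)]])
print(T[:3,:2].T)
E
```

```text
[ 0.44250617 -0.20271846  0.056     ]
[ 0.57649393 -0.1778061   0.056     ]
[ 0.60191419 -0.31154201  0.056     ]
[ 0.46638608 -0.33606481  0.056     ]
centre [ 0.52182509 -0.25703284  0.056     ]
0.1354677004522193 -79.84699128250378
0.13613038411680303 -79.2377167642436
0.13772885285768605 10.25627258852705
0.13628405989087206 10.532736010981086
load [ 0.56648608 -0.24884522  0.056     ]
[316 196  19  57 934] [325.05567452 224.95931478]
[array([ 0.56286483, -0.26641499,  0.098     ]), array([ 0.57613744, -0.26401514,  0.098     ])]
[[-1.76714374e-01  9.84262140e-01 -2.64990390e-04]
 [ 9.84261839e-01  1.76714085e-01 -8.73876778e-04]]
```

```bash
python3 -m handwheel '[[[0.004,0.004,0.03,0,0,0,0.05],[0.004,0.004,0.07,0,0,0,0.05],[0.004,0.004,0.1,0,0,0,0.05],[0.004,0.004,0.1,0,0,0,0.05],[0.004,0.004,0.1,0,0,0,0.05]]]'
python3 - <<'E'
from h import *
o=manip.get_obs();im=manip.camera('wrist');cv2.imwrite('pics/w2.png',im);np.save('w2.npy',pose(o));print(o['position'])
E
```

```text
clock: 2.33
position: [0.5676, -0.2483, 0.1028]
ee_rot: [0.642, 0.767, 0.0, 0.001]
ft_force: [0.6, 0.3, 0.7]
grip_width: 0.586
[ 0.56759511 -0.24831581  0.10284214]
```

View pics/w2.png

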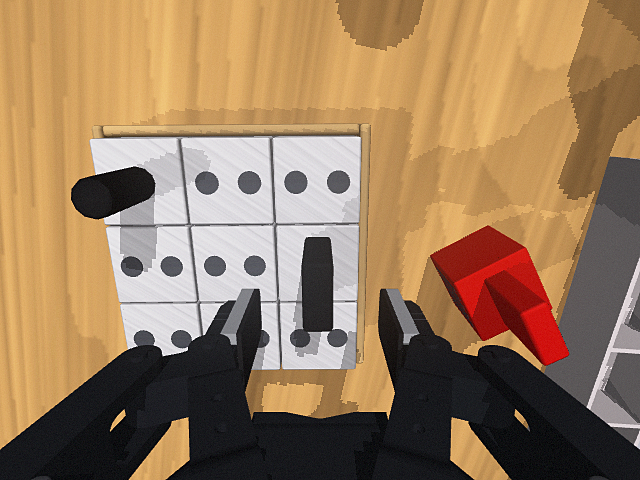

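The bar at (317,285) lies midway between the jaws at x≈250 and x≈385, so the jaws are centred. Now down and grip.

```bash
python3 -m handwheel '[[[-0.001,0,0.02,0,0,0,0.05],[-0.001,0,0.04,0,0,0,0.05],[-0.001,0,0.04,0,0,0,0.03],[-0.001,0,0.04,0,0,0,0.005],[-0.001,0,0.04,0,0,0,0.005],[-0.001,0,0.04,0,0,0,0.005],[-0.001,0,0.04,0,0,0,0.005],[-0.001,0,0.04,0,0,0,0.005]]]' 50
```

```text
clock: 3.38
position: [0.5673, -0.2484, 0.0614]
ee_rot: [0.641, 0.767, -0.0, -0.0]
ft_force: [-3.0, 0.1, -1.8]
grip_width: 0.156
```

```bash
python3 -m handwheel '[[[0,0,-0.003,0,0,0,0.005],[0,0,-0.01,0,0,0,0.005],[0,0,-0.02,0,0,0,0.005],[0,0,-0.03,0,0,0,0.005],[0,0,-0.04,0,0,0,0.005],[0,0,-0.055,0,0,0,0.005],[0,0,-0.07,0,0,0,0.005],[0,0,-0.07,0,0,0,0.005]]]'
python3 - <<'E'
from h import *
o=manip.get_obs();im=manip.camera('wrist');cv2.imwrite('pics/w3.png',im);print(o['position'],o['ft_force'])
cv2.imwrite('pics/s3.png',manip.camera('scene'))
E
```

```text
clock: 4.38
position: [0.5685, -0.2486, 0.1332]
ee_rot: [0.641, 0.767, 0.0, 0.002]
ft_force: [0.1, -0.1, -2.4]
grip_width: 0.155
[ 0.56851289 -0.24858828  0.13324189] [ 0.05183224 -0.07944595 -2.37249312]
```

View pics/w3.png

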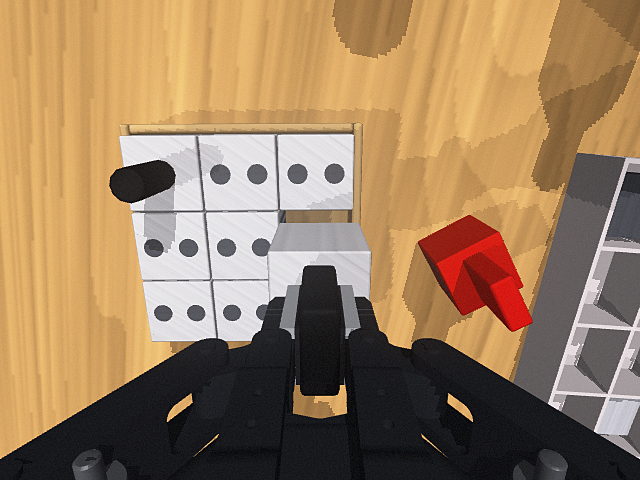

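View pics/s3.png

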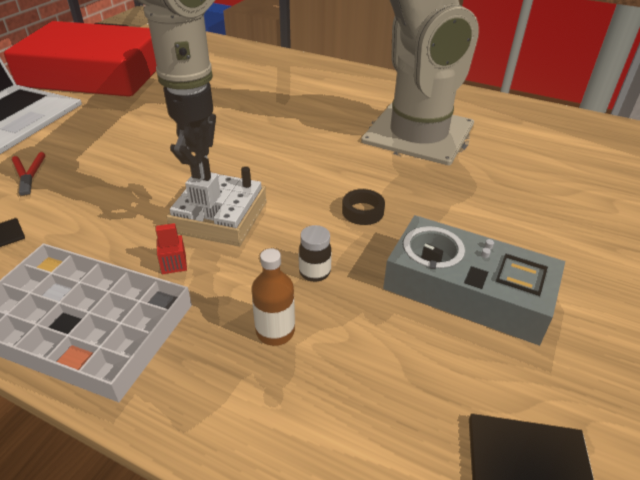

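The load hangs straight in the jaws, well clear of the crate. The spares stayed in their places. Lifting higher and carrying it over to the console.

```bash
python3 -m handwheel '[[[0,0,-0.03,0,0,0,0.005],[0,0,-0.07,0,0,0,0.005],[0.01,0,-0.1,0,0,0.02,0.005],[0.04,0,-0.11,0,0,0.05,0.005],[0.085,0,-0.11,0,0,0.09,0.005],[0.135,0,-0.11,0,0,0.13,0.005],[0.185,0,-0.11,0,0,0.17,0.005],[0.235,0.002,-0.11,0,0,0.19,0.005]]]'
python3 - <<'E'
from h import *
o=manip.get_obs();print(o['position'],pose(o)[:3,:2].T,o['joint_pos'],o['grip_width'])
E
```

```text
clock: 5.48
position: [0.5268, -0.0153, 0.2408]
ee_rot: [0.711, 0.703, -0.0, -0.0]
ft_force: [1.0, 0.8, -2.5]
grip_width: 0.157
[ 0.52678838 -0.0153136   0.24075571] [[ 1.21303401e-02  9.99926390e-01 -2.64074590e-04]
 [ 9.99926201e-01 -1.21305137e-02 -6.65942234e-04]] [ 0.52720318  0.16386673 -0.64475125  1.67664755  0.10118087  1.33541335
 -0.14695452] 0.15680745876951457
```

```bash
python3 -m handwheel '[[[0.05,-0.01,0,0,0,0,0.005],[0.1,-0.02,0,0,0,0,0.005],[0.15,-0.03,0,0,0,0,0.005],[0.19,-0.034,0,0,0,0,0.005],[0.205,-0.034,0,0,0,0,0.005],[0.205,-0.034,0,0,0,0,0.005],[0.205,-0.034,0,0,0,0,0.005]]]'
python3 - <<'E'
from h import *
o=manip.get_obs();im=manip.camera('wrist');cv2.imwrite('pics/w4.png',im);np.save('w4.npy',pose(o));print(o['position'],pose(o)[:3,0])
E
```

```text
clock: 6.35
position: [0.4963, 0.1868, 0.2409]
ee_rot: [0.712, 0.702, -0.0, 0.0]
ft_force: [-0.4, -0.4, -2.6]
grip_width: 0.155
[0.49626305 0.18684838 0.24089721] [ 1.30577767e-02  9.99914366e-01 -8.69259552e-04]
```

View pics/w4.png

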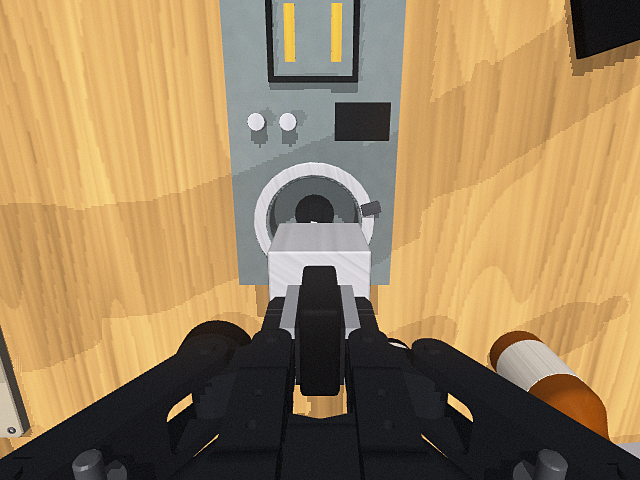

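The dock is cut off at the top of the view, at (312,40). The console looks square to the tool, and the tab is at (370,209). I move 50 mm further for a full view.

```bash
python3 -m handwheel '[[[0.03,-0.001,0,0,0,0,0.005],[0.055,-0.002,0,0,0,0,0.005],[0.055,-0.002,0,0,0,0,0.005],[0.055,-0.002,0,0,0,0,0.005]]]'
python3 - <<'E'
from h import *
o=manip.get_obs();im=manip.camera('wrist');cv2.imwrite('pics/w5.png',im);T=pose(o);np.save('w5.npy',T);print(o['position'],T[:3,0])
c=manip.calibration('wrist');cw=(c,T@np.array(c['tool_from_camera']))
hsv=cv2.cvtColor(im,cv2.COLOR_BGR2HSV)
br=((hsv[...,1]>130)&(hsv[...,2]>150)&(hsv[...,0]>18)&(hsv[...,0]<32)).astype(np.uint8);br[:, :250]=0;br[:,380:]=0;br[200:]=0
br=cv2.morphologyEx(br,cv2.MORPH_OPEN,np.ones((3,3)))
n,l,s,ce=cv2.connectedComponentsWithStats(br)
for i in range(1,n):
  if s[i,4]>100:
    print(s[i],ce[i],ray(cw,ce[i],.0705))
bk=(hsv[...,2]<50).astype(np.uint8);bk[:,:240]=0;bk[:,400:]=0;bk[230:]=0
n,l,s,ce=cv2.connectedComponentsWithStats(bk)
for i in range(1,n):
  if s[i,4]>200: print('blk',s[i],ce[i])
E
```

```text
clock: 6.9
position: [0.4949, 0.2421, 0.2411]
ee_rot: [0.712, 0.703, -0.0, 0.0]
ft_force: [0.4, 0.7, -1.9]
grip_width: 0.159
[0.49493762 0.2420886  0.24110698] [ 1.27539482e-02  9.99918267e-01 -8.92100999e-04]
[288  83  11  52 503] [293.02982107 108.55069583] [0.47434643 0.32857932 0.0705    ]
[333  83  10  52 517] [337.47388781 108.35783366] [0.51021731 0.32830022 0.0705    ]
blk [ 270   61   91   93 1910] [314.85026178 102.63036649]
blk [ 336  172   54   34 1759] [362.10403638 188.46560546]
```

View pics/w5.png

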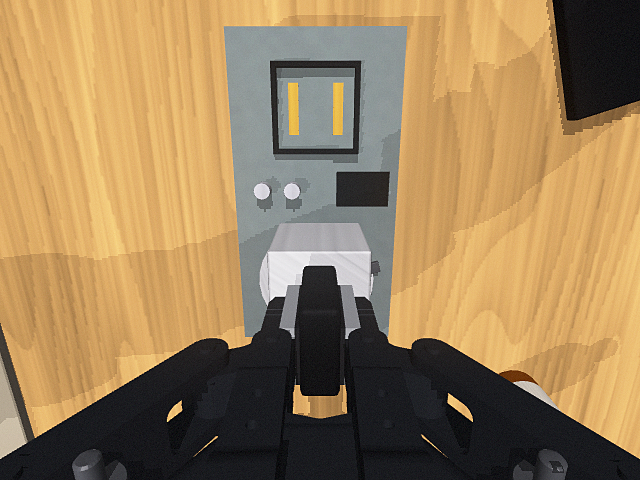

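The dock centre from the brass strips is (0.492, 0.328), which agrees with the top view to 1 mm. Moving over it and partway down.

```bash
python3 -m handwheel '[[[0.03,-0.001,0,0,0,0,0.005],[0.065,-0.003,0,0,0,0,0.005],[0.086,-0.004,0,0,0,0,0.005],[0.086,-0.004,0.03,0,0,0,0.005],[0.086,-0.004,0.06,0,0,0,0.005],[0.086,-0.004,0.085,0,0,0,0.005],[0.086,-0.004,0.085,0,0,0,0.005],[0.086,-0.004,0.085,0,0,0,0.005]]]'
python3 - <<'E'
from h import *
o=manip.get_obs();im=manip.camera('wrist');cv2.imwrite('pics/w6.png',im);T=pose(o);np.save('w6.npy',T);print(o['position'],T[:3,0])
s=manip.camera('scene');cv2.imwrite('pics/s6.png',cv2.resize(s[170:350,360:600],(800,600),interpolation=cv2.INTER_CUBIC))
E
```

```text
clock: 7.95
position: [0.4921, 0.3294, 0.1574]
ee_rot: [0.711, 0.703, 0.001, 0.0]
ft_force: [0.1, 0.5, -2.2]
grip_width: 0.156
[0.49211956 0.32941966 0.15744593] [1.19448395e-02 9.99928557e-01 4.49799334e-04]
```

View pics/w6.png

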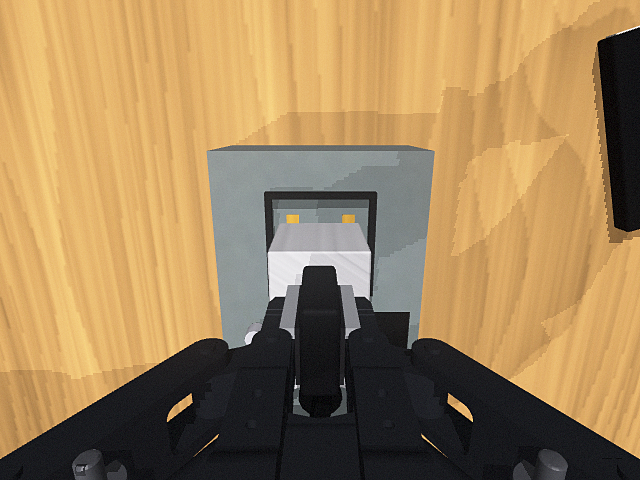

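View pics/s6.png

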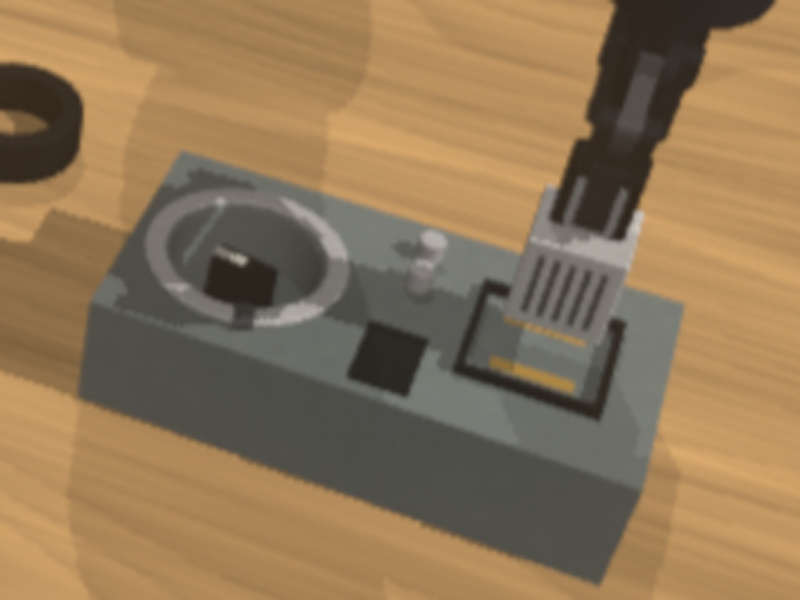

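The load is centred between the strips (x=292 and 349, block centred at 319). Lowering gently.

```bash
python3 -m handwheel '[[[-0.001,0,0.012,0,0,0,0.005],[-0.001,0,0.022,0,0,0,0.005],[-0.001,0,0.027,0,0,0,0.005],[-0.001,0,0.029,0,0,0,0.005],[-0.001,0,0.030,0,0,0,0.005],[-0.001,0,0.031,0,0,0,0.005],[-0.001,0,0.031,0,0,0,0.005]]]'
```

```text
clock: 8.93
position: [0.4914, 0.3287, 0.1254]
ee_rot: [0.711, 0.703, 0.0, 0.0]
ft_force: [0.0, -0.2, -2.0]
grip_width: 0.155
```

```bash
python3 -m handwheel '[[[0,0,0.0005,0,0,0,0.005],[0,0,0.001,0,0,0,0.005],[0,0,0.001,0,0,0,0.005]]]'
```

```text
clock: 9.3
position: [0.4915, 0.3288, 0.1252]
ee_rot: [0.711, 0.703, 0.0, 0.0]
ft_force: [-3.2, -3.1, 7.6]
grip_width: 0.155
```

The force went from -2.0 to +7.6 N, so the load is standing on the tray. Releasing and backing off upward.

```bash
python3 -m handwheel '[[[0,0,-0.0005,0,0,0,0.02],[0,0,-0.0005,0,0,0,0.04],[0,0,-0.0005,0,0,0,0.05],[0,0,-0.0005,0,0,0,0.05],[0,0,-0.02,0,0,0,0.05],[0,0,-0.05,0,0,0,0.05],[0,0,-0.085,0,0,0,0.05],[0,0,-0.1,0,0,0,0.05]]]'
python3 - <<'E'
from h import *
o=manip.get_obs();im=manip.camera('wrist');cv2.imwrite('pics/w7.png',im);T=pose(o);np.save('w7.npy',T);print(o['position'],T[:3,0])
s=manip.camera('scene');cv2.imwrite('pics/s7.png',cv2.resize(s[170:350,360:600],(800,600),interpolation=cv2.INTER_CUBIC))
E
```

```text
clock: 10.3
position: [0.4919, 0.3295, 0.2275]
ee_rot: [0.711, 0.703, 0.002, 0.0]
ft_force: [-0.3, -0.2, 0.5]
grip_width: 0.585
[0.49186543 0.32949127 0.22752342] [0.01076102 0.99994039 0.00185098]
```

View pics/w7.png

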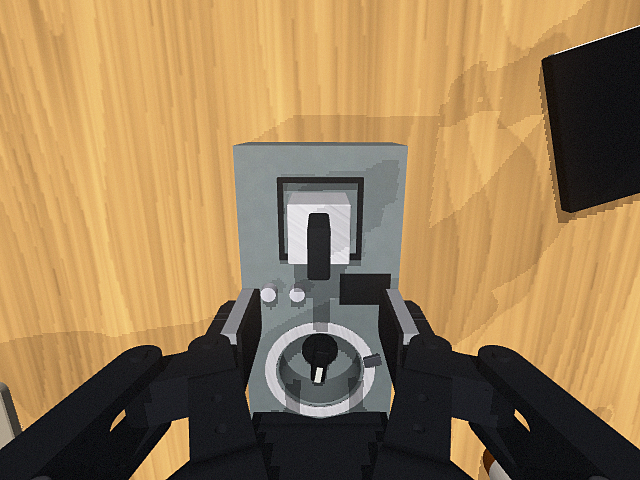

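View pics/s7.png

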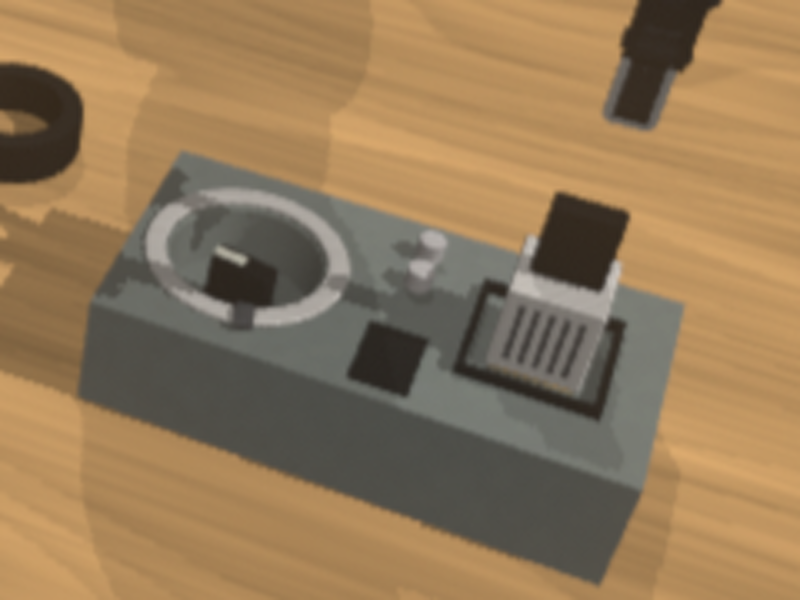

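The load stands upright inside the tray rim at (319,235). Next, the knob: hover over the well and look.

```bash
python3 -m handwheel '[[[-0.04,0,-0.005,0,0,0,0.05],[-0.09,0,-0.005,0,0,0,0.05],[-0.13,0,-0.005,0,0,0,0.04],[-0.149,0,0.015,0,0,0,0.04],[-0.149,0,0.03,0,0,0,0.04],[-0.149,0,0.03,0,0,0,0.04],[-0.149,0,0.03,0,0,0,0.04]]]'
python3 - <<'E'
from h import *
o=manip.get_obs();im=manip.camera('wrist');cv2.imwrite('pics/w8.png',im);T=pose(o);np.save('w8.npy',T);print(o['position'],T[:3,0],o['joint_pos'])
E
```

```text
clock: 11.28
position: [0.4896, 0.1812, 0.1945]
ee_rot: [0.71, 0.704, 0.0, -0.0]
ft_force: [-0.1, 0.3, -0.1]
grip_width: 0.468
[0.48955831 0.18118642 0.19453523] [8.95603150e-03 9.99959621e-01 7.38480199e-04] [ 0.28348334  0.21457148 -0.80862083  1.74783277  0.16239971  1.24811419
 -0.57436585]
```

View pics/w8.png

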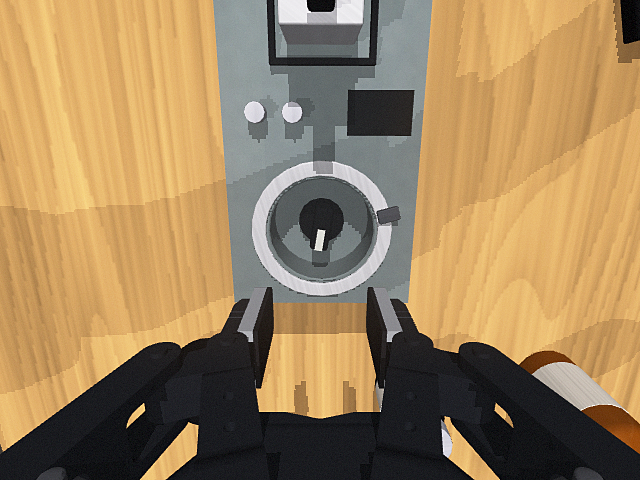

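The ring is centred near (321,228), the white pointer line runs (320,230)→(319,250), and the tab is at (389,215). Now the measurement.

```bash
cat > kn.py <<'E'
from h import *
def knob(im,T,show=True):
    c=manip.calibration('wrist');cw=(c,T@np.array(c['tool_from_camera']))
    hsv=cv2.cvtColor(im,cv2.COLOR_BGR2HSV)
    m=((hsv[...,2]>190)&(hsv[...,1]<30)).astype(np.uint8)
    n,l,s,ce=cv2.connectedComponentsWithStats(m)
    out={}
    for i in range(1,n):
        x,y,w,h,a=s[i]
        if 60<a: print(s[i],ce[i])
        if w>90 and h>80 and a>1500 and x>200 and x+w<420:
            cs,_=cv2.findContours((l==i).astype(np.uint8),cv2.RETR_EXTERNAL,cv2.CHAIN_APPROX_NONE)
            hull=cv2.convexHull(cs[0])[:,0]
            P=np.array([ray(cw,q,.073)[:2] for q in hull])
            A=np.c_[2*P,np.ones(len(P))];b=(P**2).sum(1);r=np.linalg.lstsq(A,b,rcond=None)[0]
            out['c']=r[:2];out['r']=np.sqrt(r[2]+r[0]**2+r[1]**2);box=s[i]
    print(out)
    x,y,w,h,a=box
    for i in range(1,n):
        X,Y,W,H,a=s[i]
        if X>x+15 and Y>y+15 and X+W<x+w-15 and Y+H<y+h-5 and a>25:
            (px,py),(w2,h2),ang=cv2.minAreaRect(np.argwhere(l==i)[:,::-1].astype(np.float32))
            bp=cv2.boxPoints(((px,py),(w2,h2),ang));e=bp if w2<h2 else np.roll(bp,1,0)
            # ends
            v=[(bp[k]+bp[(k+1)%4])/2 for k in range(4)]
            L=[np.linalg.norm(v[k]-v[(k+2)%4]) for k in range(2)];k=int(np.argmax(L))
            for q in (v[k],v[k+2]): print('line end',q,ray(cw,q,.066))
            print('line c',a,ray(cw,(px,py),.066),'ang',[np.degrees(np.arctan2(d[1],d[0])) for d in [ray(cw,v[k],.066)-ray(cw,v[k+2],.066)]])
    return out,cw,hsv
E
python3 - <<'E'
from kn import *
T=np.load('w8.npy');im=cv2.imread('pics/w8.png')
o,cw,hsv=knob(im,T)
m=((hsv[...,2]<110)&(hsv[...,2]>40)).astype(np.uint8);z=np.zeros_like(m);z[200:230,374:406]=m[200:230,374:406]
n,l,s,ce=cv2.connectedComponentsWithStats(z)
for i in range(1,n):
    if s[i,4]>40: 
        p=ray(cw,ce[i],.077);d=p[:2]-o['c'];print('tab',s[i],ce[i],p,np.hypot(*d),np.degrees(np.arctan2(d[1],d[0])))
cv2.imwrite('pics/w8c.png',cv2.resize(im[150:310,240:420],(720,640))[:600])
E
```

```text
[278   0  58  23 713] [294.371669    10.98316971]
[337   0  27  24 612] [349.6748366   11.04575163]
[244 101  20  22 333] [253.68168168 111.46846847]
[282 103  20  20 276] [291.29347826 113.10869565]
[ 252  161  140  134 4746] [318.16013485 229.12389381]
[314 229  11  22 149] [319.38255034 239.89932886]
[ 543  362   77   47 1290] [579.59302326 384.36589147]
[442 429  10  29 199] [446.2361809  443.54271357]
{'c': array([0.49058958, 0.1786367 ]), 'r': np.float64(0.0522057759815951)}
line end [321.2517  229.57384] [0.49062379 0.1780534  0.066     ]
line end [317.62756 250.11076] [0.48767944 0.1613941  0.066     ]
line c 149 [0.48916418 0.16979482 0.066     ] ang [np.float64(79.97711614147302)]
tab [377 206  24  20 346] [389.0867052  215.46531792] [0.5401073  0.19144958 0.077     ] 0.0511485555987097 14.507298579375446
```

View pics/w8c.png

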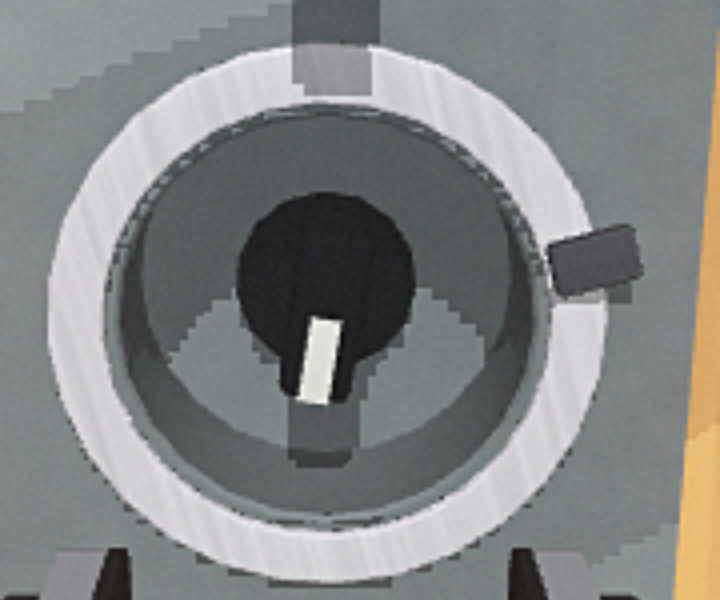

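Measured: knob centre (0.4906, 0.1785), pointer at -100° and tab at +14.5° in world axes, so about 114.5° anticlockwise. I turn the tool about -9.5° to square with the bar, narrow the jaws and descend partway.

```bash
python3 -m handwheel '[[[-0.003,0.001,0,0,0,0.08,0.03],[-0.003,0.001,0.03,0,0,0.166,0.03],[-0.003,0.001,0.06,0,0,0.166,0.03],[-0.003,0.001,0.09,0,0,0.166,0.03],[-0.003,0.001,0.105,0,0,0.166,0.03],[-0.003,0.001,0.105,0,0,0.166,0.03],[-0.003,0.001,0.105,0,0,0.166,0.03]]]' 30
python3 - <<'E'
from h import *
o=manip.get_obs();im=manip.camera('wrist');cv2.imwrite('pics/w9.png',im);T=pose(o);np.save('w9.npy',T);print(o['position'],np.degrees(np.arctan2(T[1,0],T[0,0])))
E
```

```text
clock: 12.2
position: [0.4914, 0.1772, 0.0905]
ee_rot: [0.767, 0.642, 0.001, 0.0]
ft_force: [0.0, -0.5, 0.3]
grip_width: 0.352
[0.49140747 0.17721951 0.09048667] 79.87440117232629
```

View pics/w9.png

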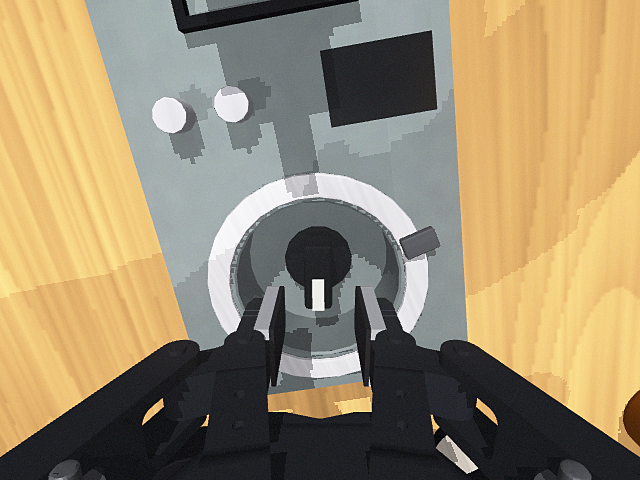

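The bar is vertical in the view at x=318, midway between the jaws at x≈278 and x≈360. I descend into the well.

```bash
python3 - <<'E'
from kn import *
knob(cv2.imread('pics/w9.png'),np.load('w9.npy'))
E
python3 -m handwheel '[[[0.001,0,0.015,0,0,0,0.03],[0.001,0,0.03,0,0,0,0.03],[0.001,0,0.042,0,0,0,0.03],[0.001,0,0.047,0,0,0,0.03],[0.001,0,0.047,0,0,0,0.03]]]'
```

```text
[214  86  34  36 892] [230.61547085 104.67376682]
[152  97  34  36 960] [168.48958333 114.6125    ]
[ 208  173  209  162 7007] [288.62209219 226.33024119]
[ 397  254   31   79 1461] [413.67556468 293.14647502]
[312 279  12  32 362] [317.68232044 294.71270718]
[310 351  51  27 920] [335.38695652 365.53043478]
[446 436  32  37 344] [462.06686047 458.34593023]
{'c': array([0.48988205, 0.17986331]), 'r': np.float64(0.05141009096996903)}
line end [317.5 279. ] [0.49048776 0.17830379 0.066     ]
line end [317.5 310. ] [0.48748516 0.16155574 0.066     ]
line c 362 [0.48900672 0.17004272 0.066     ] ang [np.float64(79.83593711583737)]
clock: 12.88
position: [0.4907, 0.1777, 0.0419]
ee_rot: [0.767, 0.642, -0.0, -0.0]
ft_force: [0.2, -0.0, -0.5]
grip_width: 0.355
```

No contact on the way in. Closing on the bar, then turning.

```bash
python3 -m handwheel '[[[0,0,0,0,0,0,0.005],[0,0,0,0,0,0,0.005],[0,0,0,0,0,0,0.005],[0,0,0,0,0,0,0.005],[0,0,0,0,0,-0.1,0.005],[0,0,0,0,0,-0.22,0.005],[0,0,0,0,0,-0.36,0.005],[0,0,0,0,0,-0.5,0.005]]]' 40
python3 -m handwheel '[[[0,0,0,0,0,-0.14,0.005],[0,0,0,0,0,-0.28,0.005],[0,0,0,0,0,-0.42,0.005],[0,0,0,0,0,-0.56,0.005],[0,0,0,0,0,-0.70,0.005],[0,0,0,0,0,-0.84,0.005],[0,0,0,0,0,-0.92,0.005],[0,0,0,0,0,-0.92,0.005]]]'
python3 - <<'E'
from h import *
o=manip.get_obs();T=pose(o);print(np.degrees(np.arctan2(T[1,0],T[0,0])),o['torque'],o['joint_pos'])
E
```

```text
clock: 13.88
position: [0.4913, 0.1779, 0.0428]
ee_rot: [0.582, 0.813, 0.0, 0.0]
ft_force: [-1.5, 0.8, 3.1]
grip_width: 0.15
clock: 14.88
position: [0.4918, 0.1785, 0.0428]
ee_rot: [0.163, 0.987, 0.001, 0.001]
ft_force: [3.4, 4.4, 0.3]
grip_width: 0.156
161.19351963196013 [ 0.96185165 -0.66587497  0.0474017 ] [ 0.40340213  0.50366359 -0.99690971  1.88748704  0.4952125   1.01916119
  0.43636643]
```

```bash
python3 -m handwheel '[[[0,0,0,0,0,-0.14,0.005],[0,0,0,0,0,-0.28,0.005],[0,0,0,0,0,-0.42,0.005],[0,0,0,0,0,-0.53,0.005],[0,0,0,0,0,-0.58,0.005],[0,0,0,0,0,-0.58,0.005],[0,0,0,0,0,-0.58,0.005]]]'
python3 - <<'E'
from h import *
o=manip.get_obs();T=pose(o);print(np.degrees(np.arctan2(T[1,0],T[0,0])),o['torque'])
E
```

```text
clock: 15.75
position: [0.4918, 0.179, 0.0428]
ee_rot: [-0.125, 0.992, 0.001, 0.001]
ft_force: [4.0, 6.4, -2.3]
grip_width: 0.156
-165.64584313356875 [ 1.47473137 -0.82592936  0.04095578]
```

```bash
python3 -m handwheel '[[[0,0,0,0,0,0,0.02],[0,0,0,0,0,0,0.03],[0,0,0,0,0,0,0.03],[0,0,-0.02,0,0,0,0.03],[0,0,-0.05,0,0,0,0.03],[0,0,-0.08,0,0,0,0.03],[0,0,-0.12,0,0,0,0.03],[0,0,-0.12,0,0,0,0.03]]]'
python3 - <<'E'
from kn import *
o=manip.get_obs();im=manip.camera('wrist');cv2.imwrite('pics/w10.png',im);T=pose(o);np.save('w10.npy',T);print(o['position'],np.degrees(np.arctan2(T[1,0],T[0,0])))
knob(im,T)
E
```

```text
clock: 16.75
position: [0.4922, 0.1787, 0.166]
ee_rot: [-0.126, 0.992, 0.0, 0.003]
ft_force: [-0.5, -0.3, -0.3]
grip_width: 0.35
[0.49223709 0.17865905 0.1660259 ] -165.55094853990326
[ 243  158  156  149 6081] [319.36967604 224.56125637]
[458 200  22  20 341] [468.63929619 209.49266862]
[612 208  28  21 199] [625.62311558 217.86934673]
[  58  227   59   71 1273] [ 98.36999214 256.15003928]
[316 235   9  23 193] [320.29015544 245.74611399]
[444 237  21  19 263] [452.95437262 245.23574144]
[558 246  41  34  66] [582.81818182 257.36363636]
[   0  261   51   69 2823] [ 21.54233085 297.28622033]
[ 520  281  103   80 2928] [568.45423497 314.04405738]
[ 69 384  26  25 113] [ 83.34513274 395.20353982]
{'c': array([0.49008243, 0.17825683]), 'r': np.float64(0.052291337348426906)}
line end [320. 235.] [0.49070814 0.17812663 0.066     ]
line end [320. 257.] [0.50637283 0.18218492 0.066     ]
line c 193 [0.49846715 0.18013678 0.066     ] ang [np.float64(-165.4755585697936)]
```

View pics/w10.png

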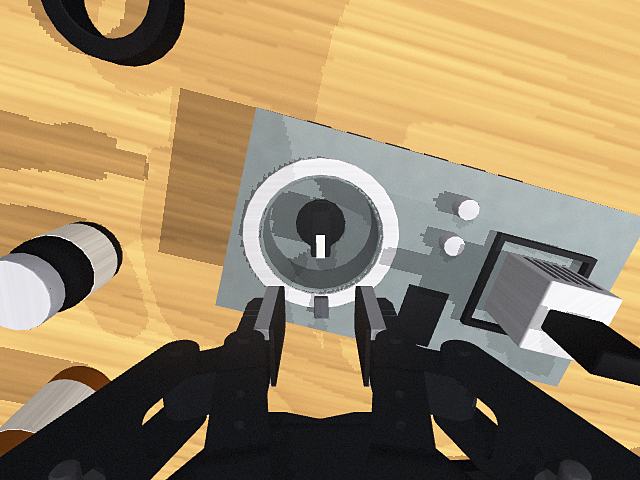

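The pointer line (x=320) points straight at the tab (321,307). Backing up for a final cross-check in all views.

```bash
python3 -m handwheel '[[[0,0,-0.03,0,0,0,0.03],[0.03,0,-0.07,0,0,0,0.03],[0.07,0,-0.1,0,0,0,0.03],[0.12,0,-0.12,0,0,0,0.03],[0.12,0,-0.12,0,0,0,0.03],[0.12,0,-0.12,0,0,0,0.03]]]'
python3 - <<'E'
from kn import *
T=np.load('w10.npy');c=manip.calibration('wrist');cw=(c,T@np.array(c['tool_from_camera']))
im=cv2.imread('pics/w10.png');h=cv2.cvtColor(im,cv2.COLOR_BGR2HSV)
z=np.zeros((480,640),np.uint8);z[294:320,308:335]=(h[294:320,308:335,2]<130)
n,l,s,ce=cv2.connectedComponentsWithStats(z);i=1+np.argmax(s[1:,4])
d=ray(cw,ce[i],.077)[:2]-[.4905,.1782];print('tab',s[i],ce[i],np.hypot(*d),np.degrees(np.arctan2(d[1],d[0])))
o=manip.get_obs();w=manip.camera('wrist');t=manip.camera('top');s=manip.camera('scene')
print(o['position'],o['ft_force'])
v=np.zeros((600,800,3),np.uint8)
v[:300,:400]=cv2.resize(w,(400,300));v[:300,400:]=cv2.resize(s,(400,300));v[300:,:400]=cv2.resize(t,(400,300))
v[300:,400:]=cv2.resize(t[215:305,130:250],(400,300),interpolation=cv2.INTER_CUBIC)
cv2.imwrite('pics/fin.png',v)
a=cv2.imread('pics/top0.png').astype(int)
E
```

```text
clock: 17.55
position: [0.3737, 0.1475, 0.283]
ee_rot: [-0.125, 0.992, -0.002, 0.002]
ft_force: [-0.7, 0.0, -0.1]
grip_width: 0.353
tab [308 296  21  23 354] [319.94067797 307.11016949] 0.04973927541872729 14.328773271524303
[0.37369922 0.14754584 0.28297516] [-0.66718298  0.04769942 -0.052882  ]
```

View pics/fin.png

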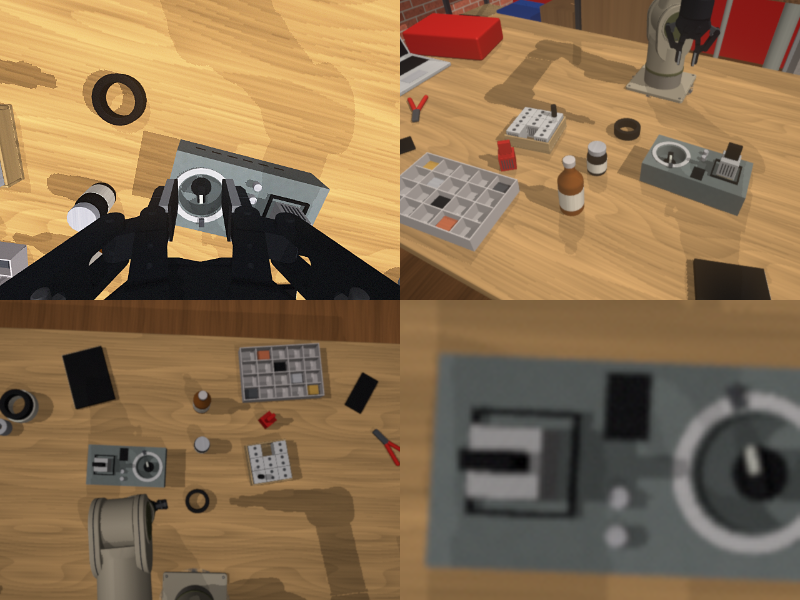

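The pointer is at 14.5° and the tab at 14.3°. The load stands in the dock and everything else is in place. Handing in.

```bash
python3 -c "
from workcell import manip
print(manip.hand_in())"
```

```text
the job is handed in; nothing more can be done
None
```

I moved the dummy load from the crate to the dock tray and turned the black knob about 114° anticlockwise to its tab. I then handed the job in after about 17.6 s of the 72 s allowed; no verdict is reported.

- **Load:** It stands upright inside the tray rim. I let go at (0.4915, 0.3288), within about 1 mm of the measured dock centre (0.4923, 0.3284). I saw about 10 N of contact as it touched down, against the 40 N limit.
- **Knob:** The last close view put the pointer at 14.5° and the tab at 14.3°, which is well under the 3 mm sideways limit.
- **Other objects:** By eye in the final pictures, the spares, jar, tape and bottle had not moved; I did not measure them separately.
- **Robot:** The arm ended clear of everything, with under 1 N on the wrist.

No check failed. Repeat measurements of the knob and dock centres differed by only 1–2 mm.

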